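Stop one stirrer, start the next

ROBOT

A 7-joint arm with a two-finger parallel gripper is mounted at the origin on a cart in front of the work surface, level with it; the furniture and walls round the work are solid. World frame = base frame: x ahead of the robot, y to its left, z up, the work surface at z = 0. Lengths are in m, angles in degrees, forces in N, time in s.
With the tool pointing down it reaches from about 0.425 to 0.875 m from the base axis. Payload 4.7 kg.
Tool frame: the origin (TCP) lies at the very end of the fingers, on their centre line; the grasp point (between the pads) lies 19 mm behind it; z points along the fingers, y is the line along which they close (so a half turn about z gives the same grasp; the last joint's range is limited). The gripper opens to 87 mm and grips with 3 to 60 N. Pads are 19 mm wide; open, the fingers measure 117 mm over their backs; the gripper's body (75 mm by 190 mm) begins 51 mm behind the grasp point.
Start: joints at [64.922, 18.392, -4.016, 83.108, 1.295, 78.541, -3.26], TCP at [0.284, -0.585, 0.223] pointing down, gripper open.
Joint ranges: [-163.93, 163.93], [-17.29, 119.83], [-79.2, 71.16], [3.27, 140.29], [-89.18, 269.18], [5.43, 117.66], [-154.24, 154.24]. Speed limits (degrees/s): [147.25, 147.25, 180, 180, 180, 180, 180].

INTERFACE

Orientations are given as [roll, pitch, yaw] about the fixed x, y, z axes, in that order (R = Rz(yaw) Ry(pitch) Rx(roll)).
In Python, from cell import telemetry, cams, env gives the robot as it stands.
- The arm moves only by the tool arm_command, never from a script. Its argument "series" is text: rows parted by semicolons, each of 5 numbers parted by spaces: the shift along the tool's x, y, z in mm, then the turn about the tool's z in rad, then the closure in counts, from 0 (fully open) to 255 (shut). A call has 1 to 20 rows; each row shifts and turns the commanded pose from where the row before left it, along the tool's axes as they then stand; what a row does not reach is not made up. A row lasts 1/12 s, in which the tool goes at most 41.7 mm and 7.16 degrees, less where a joint would pass 70% of its speed; a pose out of reach is approached as far as the arm can. A call is refused whole if a number of a shift passes 41.7 or a number of a turn 0.125, either way. A call with a gripper value outside its range is refused whole. The fingers move at their own pace and stop on an object; "squeeze" is the grip in N (left out, the last holds). Time passes only in rows, so rows that do not move let the fingers close. It gives the time, the measured TCP pose, the force, the opening and the grip force at its end, in the units of the state.
- telemetry.get_obs(): the state, without advancing time (a new reading comes with each control period).
- cams.read_camera(name): name is "scene" or "top" or "wrist"; returns the picture (400x640x3 uint8, blue, green, red); there is no depth.
- cams.calibration(name): a dict with "K" (3x3 intrinsics, pixels), "origin" and "rotation" of the camera in the world; the wrist camera has in their place "hand_eye" (4x4, takes a point from camera to tool coordinates, whose origin is the TCP and whose axes are the flange's). Camera axes: x right, y down, z forward; pixel columns grow to the right and rows downward; lengths in m; the calibration is good to about 2 mm. The wrist camera is an equidistant fisheye: a pixel r from the principal point sees the ray r / f radians off the axis. A picture is of the moment at which its call begins: read the wrist's pose just before it. calibration takes no time and is no camera call.
- env.sign_off(): hands the job in; it is judged then, once.
The state is a dict: "time_s": time; "qpos": joint angles; "joint_velocities": joint speeds; "effort": joint torques, N m; "tool_pos": TCP position; "tool_rot": TCP orientation; "force": force on the tool from outside, world axes, zero at the start; "wrist_torque": the same for the moment, N m; "grip_width": finger opening in m; "grasp_force": force on a finger pad.
Only numpy, scipy, OpenCV 4.12 (cv2) and the standard library are available. Lean on these libraries where they do the work, as an engineer would, in place of code of your own. Each camera call takes 0.05 s, during which the arm holds its last target. There are 200 camera calls.

TASK

The jar with the orange lid has been stirred long enough, and it is the beaker's turn: with the fingertips press the red key of the stirrer under the orange-lidded jar gently right down and let it come up again, then do the same with the green key of the stirrer under the open beaker, and draw back. Press no other key, and leave the vessels and everything else on the bench where they stand.

Things in the scene. Friction and masses are not known exactly. Their poses are not given: they have to be found in the camera images.
- jar_stirrer: White stirrer, fixed, 180 x 110 x 40 mm (all three alike), carrying the jar with the ribbed orange lid (46 mm wide, 56 mm tall). Origin: centre of its underside, on the bench; x from its key end (near the robot) to its plate end, y left, z up. Plate with the vessel: x = +35 mm, top 40 mm up. Key panel: x = -62 mm, 38 mm up, a 4 mm high collar 40 mm across round each key.
- beaker_stirrer: White stirrer, fixed, 180 x 110 x 40 mm (all three alike), carrying the open clear beaker (50 mm wide, 60 mm tall). Origin: centre of its underside, on the bench; x from its key end (near the robot) to its plate end, y left, z up. Plate with the vessel: x = +35 mm, top 40 mm up. Key panel: x = -62 mm, 38 mm up, a 4 mm high collar 40 mm across round each key.
- bottle_stirrer: White stirrer, fixed, 180 x 110 x 40 mm (all three alike), carrying the amber bottle with the white cap (60 mm wide, 117 mm tall). Origin: centre of its underside, on the bench; x from its key end (near the robot) to its plate end, y left, z up. Plate with the vessel: x = +35 mm, top 40 mm up. Key panel: x = -62 mm, 38 mm up, a 4 mm high collar 40 mm across round each key.
- jar_stirrer_stop_top (a point): Centre of the top of the red round stop key (24 mm across) of the stirrer under the jar, at x = -62, y = +32 mm of that stirrer; the top stands 50 mm above the bench and the key moves straight down.
- jar_stirrer_stop (a joint): Travel of that red stop key in m: 0 up, 0.005 right down. A spring pushes it up; right down takes about 5 N. It comes up when let go.
- jar_stirrer_start_top (a point): Centre of the top of the green round start key (24 mm across) of the stirrer under the jar, at x = -62, y = -32 mm of that stirrer; the top stands 50 mm above the bench and the key moves straight down.
- jar_stirrer_start (a joint): Travel of that green start key in m: 0 up, 0.005 right down. A spring pushes it up; right down takes about 5 N. It comes up when let go.
- beaker_stirrer_stop_top (a point): Centre of the top of the red round stop key (24 mm across) of the stirrer under the beaker, at x = -62, y = +32 mm of that stirrer; the top stands 50 mm above the bench and the key moves straight down.
- beaker_stirrer_stop (a joint): Travel of that red stop key in m: 0 up, 0.005 right down. A spring pushes it up; right down takes about 5 N. It comes up when let go.
- beaker_stirrer_start_top (a point): Centre of the top of the green round start key (24 mm across) of the stirrer under the beaker, at x = -62, y = -32 mm of that stirrer; the top stands 50 mm above the bench and the key moves straight down.
- beaker_stirrer_start (a joint): Travel of that green start key in m: 0 up, 0.005 right down. A spring pushes it up; right down takes about 5 N. It comes up when let go.
- bottle_stirrer_stop_top (a point): Centre of the top of the red round stop key (24 mm across) of the stirrer under the bottle, at x = -62, y = +32 mm of that stirrer; the top stands 50 mm above the bench and the key moves straight down.
- bottle_stirrer_stop (a joint): Travel of that red stop key in m: 0 up, 0.005 right down. A spring pushes it up; right down takes about 5 N. It comes up when let go.
- bottle_stirrer_start_top (a point): Centre of the top of the green round start key (24 mm across) of the stirrer under the bottle, at x = -62, y = -32 mm of that stirrer; the top stands 50 mm above the bench and the key moves straight down.
- bottle_stirrer_start (a joint): Travel of that green start key in m: 0 up, 0.005 right down. A spring pushes it up; right down takes about 5 N. It comes up when let go.
- jar: The jar with the ribbed orange lid (46 mm wide, 56 mm tall), loose, on its stirrer's plate. Origin: centre of its underside.
- beaker: The open clear beaker (50 mm wide, 60 mm tall), loose, on its stirrer's plate. Origin: centre of its underside.
- bottle: The amber bottle with the white cap (60 mm wide, 117 mm tall), loose, on its stirrer's plate. Origin: centre of its underside.
- pen: Black pen, 142 x 8 x 10 mm, lying loose to the left of the stirrers. Origin: centre of its underside; x along it.
- dropper: Small clear dropper bottle with a blue cap, 31 mm wide, 56 mm tall, loose to the left of the stirrers. Origin: centre of its underside.
- timer: White lab timer, 66 x 64 x 28 mm, loose to the right of the stirrers. Origin: centre of its underside.
Mind the look-alikes: they are no part of the job. Leave any turquoise look-alike of the timer alone.

How it is judged:
By the outcome, as a careful person would: the job done as asked, in the order asked, and still so for the second after the job is handed in, with the robot touching nothing.
It also fails if it takes over 42 s, if anything falls off the work surface, if the arm or the gripper's body presses on something with over 40 N, if the wrist force passes 120 N, or if a joint passes its speed limit or range.

## Working session

There is one attempt and no reset: what is moved stays moved. The work goes in short steps, Python scripts to look and compute and a tool call to move; the robot and the scene stay as the last step left them, time stands still between calls to the robot, and variables do not carry over. Pictures are saved under pics/ and viewed, at most 10 in all, crops included, and the job is handed in when it is done.

Besides the shell and the picture viewer there is one more tool, called after "Request:" as name(argument=value, ...) on one line, values as JSON. arm_command: Moves the arm, as the interface text tells. Its arguments: {"type":"object","properties":{"series":{"type":"string"},"squeeze":{"type":"number"}},"required":["series"]}

```bash
mkdir -p pics
python3 - <<'E'
from cell import telemetry, cams
import cv2
o=telemetry.get_obs(); print({k:o[k] for k in('time_s','tool_pos','tool_rot','force','grip_width')})
for n in('top','scene'):
    cv2.imwrite(f'pics/{n}0.png',cams.read_camera(n)); c=cams.calibration(n); print(n,c)
E
```

```text
{'time_s': 0.0, 'tool_pos': array([ 0.28349033, -0.58431304,  0.22147165]), 'tool_rot': array([-1.79892550e+02,  7.20351483e-03,  2.58890911e+01]), 'force': array([-0.60783199, -0.23145061, -0.73153352]), 'grip_width': 0.08692903853070515}
top {'K': array([[507.61506727,   0.        , 318.91259067],
       [  0.        , 507.61506727, 198.18457849],
       [  0.        ,   0.        ,   1.        ]]), 'origin': array([ 0.20624541, -0.01788279,  1.74091325]), 'rotation': array([-169.08441843,    0.85882771,  -91.24040826])}
scene {'K': array([[424.40467797,   0.        , 318.02953148],
       [  0.        , 424.40467797, 198.84160057],
       [  0.        ,   0.        ,   1.        ]]), 'origin': array([-0.19034355,  0.90600014,  0.67935597]), 'rotation': array([-118.06350199,    0.14922697, -142.03474701])}
```

View pics/top0.png

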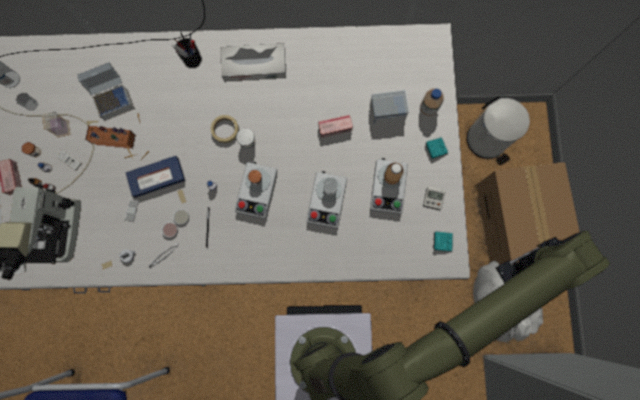

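View pics/scene0.png

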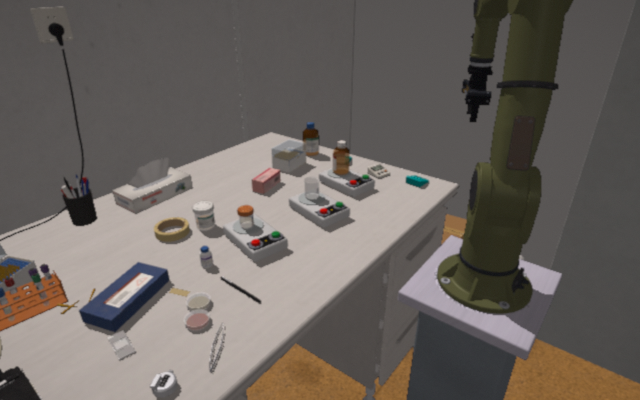

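The top view shows three stirrers, each with a red key on its left and a green key on its right:
- **Left:** the orange-lidded jar at (256,178), with red at about (243,207) and green at about (265,210).
- **Middle:** the clear beaker at (329,186), with red at about (316,215) and green at about (333,218).
- **Right:** the amber bottle at (393,172), with red at about (380,203) and green at about (398,206).

By the description, I want the red key at (243,207) and the green key at (333,218). The scene view agrees: the jar's red key is at (255,243) and the beaker's green key at (339,205).

```bash
cat > h.py <<'E'
import numpy as np, cv2
from scipy.spatial.transform import Rotation as R
from cell import telemetry, cams
def ray(c,uv):
    d=R.from_euler('xyz',c['rotation'],degrees=True).as_matrix()@np.linalg.inv(c['K'])@[*uv,1]
    return np.array(c['origin']),d
def plane(c,uv,z):
    o,d=ray(c,uv); return o+d*(z-o[2])/d[2]
def blobs(im,col,amin=15):
    h=cv2.cvtColor(im,cv2.COLOR_BGR2HSV)
    if col=='red': m=cv2.inRange(h,(0,150,70),(6,255,255))|cv2.inRange(h,(172,150,70),(180,255,255))
    else: m=cv2.inRange(h,(50,90,40),(82,255,255))
    n,_,s,ce=cv2.connectedComponentsWithStats(m)
    return [(ce[i],s[i]) for i in range(1,n) if s[i][4]>=amin]
E
python3 - <<'E'
from h import *
np.set_printoptions(precision=4,suppress=True)
for n in('top','scene'):
    im=cv2.imread(f'pics/{n}0.png'); c=cams.calibration(n)
    for col in('red','green'):
        for ce,s in blobs(im,col): 
            p=plane(c,ce,.05)
            if .3<p[0]<.8 and -.4<p[1]<.5: print(n,col,ce,s[2:],p)
im=cv2.imread('pics/top0.png')[150:240,220:420]
cv2.imwrite('pics/crop.png',cv2.resize(im,None,fx=4,fy=4,interpolation=cv2.INTER_CUBIC))
E
```

```text
top red [378.  201.5] [ 5  6 26] [ 0.5165 -0.1992  0.05  ]
top red [241.1786 204.3929] [ 6  6 28] [0.5179 0.2645 0.05  ]
top red [313.5    214.6923] [ 6  6 26] [0.4766 0.0199 0.05  ]
top green [396.4138 204.1379] [ 6  6 29] [ 0.506  -0.2609  0.05  ]
top green [259.5 208.5] [ 6  6 30] [0.5022 0.2023 0.05  ]
top green [332.2    218.3333] [ 6  6 30] [ 0.4627 -0.0428  0.05  ]
scene red [353.     181.7037] [ 7  5 27] [ 0.5192 -0.1944  0.05  ]
scene red [323.3871 210.7742] [ 8  5 31] [0.4778 0.0264 0.05  ]
scene red [255.5227 242.3864] [ 8  6 44] [0.5174 0.2704 0.05  ]
scene green [365.     176.6667] [ 5  4 18] [ 0.5086 -0.2537  0.05  ]
scene green [338.7857 204.1786] [ 7  5 28] [ 0.4651 -0.0352  0.05  ]
scene green [275.4146 234.3415] [ 8  6 41] [0.5026 0.2095 0.05  ]
```

View pics/crop.png

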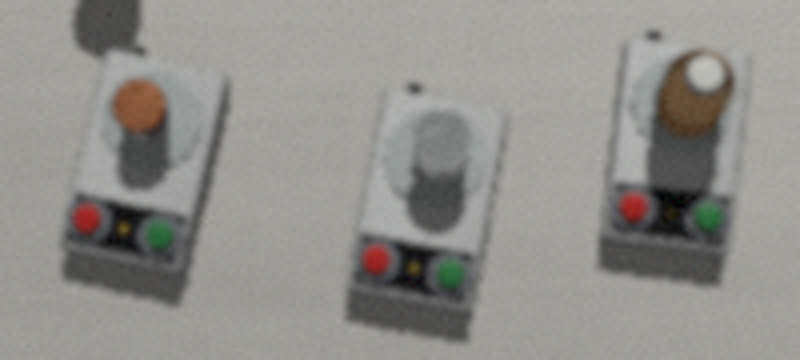

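The crop agrees with the choice: orange lid on the left with its red key at (87,218), clear beaker in the middle with its green key at (450,272). Key spacing comes out near 64 mm and both views agree within about 8 mm. Next I turn the tool square to the stirrers, close the fingers and check the direction of the turn.

Request:
arm_command(series="0 0 0 0.113 255;0 0 0 0.113 255;0 0 0 0.113 255;0 0 0 0.113 255;0 0 0 0.113 255;0 0 0 0.113 255", squeeze=10)

```text
time_s: 0.6
tool_pos: [0.2836, -0.5845, 0.2219]
tool_rot: [-180.0, 0.0, -13.3]
force: [-0.1, 1.1, -0.9]
grip_width: 0.0549
grasp_force: 0.0
```

Request:
arm_command(series="28.5 -24 0 0 255;28.5 -24 0 0 255;28.5 -24 0 0 255;28.5 -24 0 0 255;28.5 -24 0 0 255;28.5 -24 0 0 255;28.5 -24 0 0 255;28.5 -24 0 0 255")

```text
time_s: 1.27
tool_pos: [0.5502, -0.4477, 0.222]
tool_rot: [-180.0, 0.1, -13.0]
force: [0.1, -0.9, -0.0]
grip_width: 0.0035
grasp_force: 0.0
```

Request:
arm_command(series="-10.5 -33.5 0 0 255;-10.5 -33.5 0 0 255;-10.5 -33.5 0 0 255;-10.5 -33.5 0 0 255;-10.5 -33.5 0 0 255;-10.5 -33.5 0 0 255;-10.5 -33.5 0 0 255;-10.5 -33.5 0 0 255;-10.5 -33.5 0 0 255;-10.5 -33.5 0 0 255;-10.5 -33.5 0 0 255;-10.5 -33.5 0 0 255;-10.5 -33.5 0 0 255;-10.5 -33.5 0 0 255;-10.5 -33.5 0 0 255;-10.5 -33.5 0 0 255;-10.5 -33.5 0 0 255;-10.5 -33.5 0 0 255;-10.5 -33.5 0 0 255;-10.5 -33.5 0 0 255")

```text
time_s: 2.93
tool_pos: [0.494, 0.2526, 0.2223]
tool_rot: [180.0, 0.0, -13.0]
force: [1.0, 0.4, 0.5]
grip_width: 0.0002
grasp_force: 0.0
```

```bash
cat >> h.py <<'E'
def wrist(tag,z=.05):
    o=telemetry.get_obs(); im=cams.read_camera('wrist'); c=cams.calibration('wrist')
    cv2.imwrite(f'pics/{tag}.png',im); K=np.array(c['K']); H=np.array(c['hand_eye'])
    Rt=R.from_euler('xyz',o['tool_rot'],degrees=True).as_matrix(); t=o['tool_pos']
    out=[]
    for col in('red','green'):
        for ce,s in blobs(im,col,60):
            v=(ce-K[:2,2])/[K[0,0],K[1,1]]; th=np.linalg.norm(v)
            d=Rt@H[:3,:3]@np.r_[v/th*np.sin(th),np.cos(th)]; p0=t+Rt@H[:3,3]
            p=p0+d*(z-p0[2])/d[2]; loc=Rt.T@(p-t)*1000
            print(col,ce.round(1),s[2:],'world',p.round(4),'tool mm',loc.round(1))
    print('tcp',t,o['tool_rot'],'cam',p0 if 'p0' in dir() else '')
E
python3 - <<'E'
from h import *
np.set_printoptions(precision=4,suppress=True)
wrist('w1')
E
```

```text
red [602.9 106.3] [ 12  15 140] world [ 0.5213 -0.1916  0.05  ] tool mm [126.3 426.7 172.5]
red [ 81.7 125.1] [ 29  32 115] world [0.6479 0.5412 0.05  ] tool mm [  85.1 -315.8  172.1]
red [502. 154.] [ 17  19 259] world [0.4823 0.0245 0.05  ] tool mm [ 39.7 224.8 172.4]
red [300.2 161.7] [ 21  21 341] world [0.5227 0.2664 0.05  ] tool mm [ 24.9 -20.  172.3]
green [623.2 110. ] [ 10  15 118] world [ 0.5111 -0.2532  0.05  ] tool mm [130.2 489.  172.5]
green [538.9 156.6] [ 15  18 219] world [ 0.4685 -0.0369  0.05  ] tool mm [ 40.1 287.7 172.4]
green [358.1 162.9] [ 21  21 337] world [0.5074 0.2052 0.05  ] tool mm [ 23.7  43.2 172.3]
tcp [0.494  0.2526 0.2223] [179.9729   0.0021 -12.9764] cam [0.5578 0.2378 0.3849]
```

View pics/w1.png

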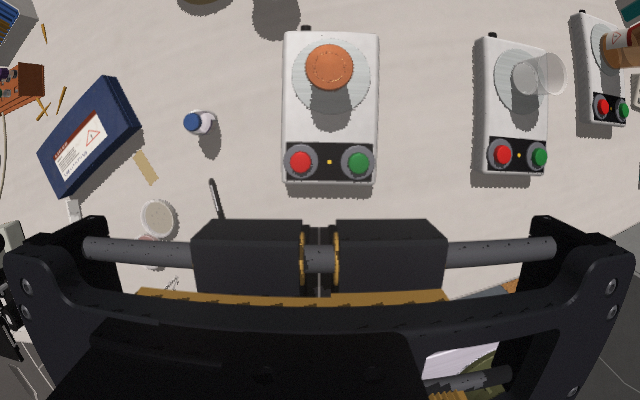

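The wrist view shows the jar's red key at (300,162), under the orange lid at (330,67), and the beaker's green key at (539,157). All three views agree within a few mm. I come down over the red key and re-measure.

Request:
arm_command(series="8 -6.5 0 0 255;8 -6.5 0 0 255;8 -6.5 0 0 255;0 0 30 0 255;0 0 30 0 255;0 0 30 0 255;0 0 20 0 255;0 0 0 0 255;0 0 0 0 255")

```text
time_s: 3.73
tool_pos: [0.5228, 0.2632, 0.1115]
tool_rot: [179.9, 0.1, -13.1]
force: [-0.6, 0.3, -0.1]
grip_width: 0.0002
grasp_force: 0.0
```

Run:
```python
from h import *
np.set_printoptions(precision=4,suppress=True)
wrist('w2')
```

```text
red [ 27.7 158.2] [24 32 90] world [0.6447 0.5461 0.05  ] tool mm [  54.8 -303.2   60.9]
red [568.4 193.6] [ 20  24 378] world [0.4835 0.0261 0.05  ] tool mm [ 15.6 239.7  61.9]
red [314.1 211.8] [ 31  30 729] world [0.5238 0.2663 0.05  ] tool mm [ 0.4 -3.3 61.5]
green [603.7 193.5] [ 16  22 276] world [ 0.47   -0.0347  0.05  ] tool mm [ 16.2 302.1  62. ]
green [395.2 209.5] [ 30  22 516] world [0.5113 0.2053 0.05  ] tool mm [ 2.  58.9 61.6]
tcp [0.5228 0.2632 0.1115] [179.9062   0.1105 -13.0881] cam [0.5869 0.2484 0.274 ]
```

View pics/w2.png

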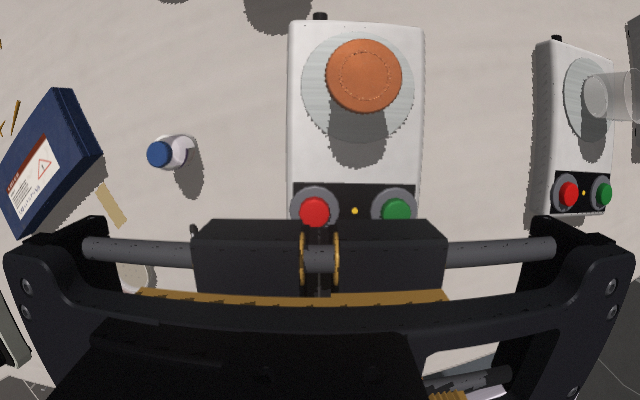

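The red key's centre is at (314,212), straight ahead of the closed fingertips and about 3 mm to the left. I correct that, drop to just above the key, then press in small steps.

Request:
arm_command(series="-0.5 -3 0 0 255;0 0 20 0 255;0 0 20 0 255;0 0 12 0 255;0 0 0 0 255;0 0 0 0 255")

```text
time_s: 4.28
tool_pos: [0.5229, 0.2681, 0.0611]
tool_rot: [-180.0, -0.0, -13.0]
force: [0.3, -0.0, -0.1]
grip_width: 0.0002
grasp_force: 0.0
```

Request:
arm_command(series="0 0 2 0 255;0 0 2 0 255;0 0 2 0 255;0 0 1 0 255;0 0 1 0 255;0 0 0 0 255;0 0 0 0 255;0 0 0 0 255")

```text
time_s: 4.95
tool_pos: [0.5226, 0.2679, 0.0526]
tool_rot: [180.0, -0.0, -13.0]
force: [0.8, -0.5, -0.4]
grip_width: 0.0003
grasp_force: 0.0
```

Request:
arm_command(series="0 0 1 0 255;0 0 1 0 255;0 0 1 0 255;0 0 1 0 255;0 0 1 0 255;0 0 0 0 255;0 0 0 0 255;0 0 0 0 255")

```text
time_s: 5.62
tool_pos: [0.5227, 0.2679, 0.0477]
tool_rot: [-180.0, -0.0, -13.0]
force: [-0.8, -0.7, 3.3]
grip_width: 0.0008
grasp_force: 1.6
```

Request:
arm_command(series="0 0 1 0 255;0 0 1 0 255;0 0 0.5 0 255;0 0 0 0 255;0 0 0 0 255;0 0 0 0 255")

```text
time_s: 6.12
tool_pos: [0.5227, 0.2679, 0.0455]
tool_rot: [180.0, -0.0, -13.0]
force: [-1.6, -0.9, 7.0]
grip_width: 0.0008
grasp_force: 3.2
```

Request:
arm_command(series="0 0 0.5 0 255;0 0 0.5 0 255;0 0 0 0 255;0 0 0 0 255;0 0 0 0 255")

```text
time_s: 6.53
tool_pos: [0.5227, 0.2679, 0.0453]
tool_rot: [180.0, -0.0, -13.0]
force: [-3.9, -1.9, 11.9]
grip_width: 0.0006
grasp_force: 5.9
```

A further 1 mm commanded moved the tip only 0.2 mm and raised the force to 12 N, so the key is right down. Lift straight off, then check that it came up.

Request:
arm_command(series="0 0 -2 0 255;0 0 -3 0 255;0 0 -5 0 255;0 0 -15 0 255;0 0 -30 0 255;0 0 -40 0 255;0 0 -40 0 255;0 0 -20 0 255;0 0 0 0 255")

```text
time_s: 7.28
tool_pos: [0.5252, 0.2697, 0.2048]
tool_rot: [-179.7, -0.4, -13.0]
force: [0.8, 1.0, -0.3]
grip_width: 0.0008
grasp_force: 0.0
```

Request:
arm_command(series="1.5 34.3 0 0 255;1.5 34.3 0 0 255;1.5 34.3 0 0 255;1.5 34.3 0 0 255;1.5 34.3 0 0 255;1.5 34.3 0 0 255;1.5 34.3 0 0 255;1.5 34.3 0 0 255;1.5 34.3 0 0 255;0 0 30 0 255;0 0 30 0 255;0 0 25 0 255;0 0 0 0 255;0 0 0 0 255")

```text
time_s: 8.45
tool_pos: [0.4649, -0.0358, 0.1126]
tool_rot: [180.0, 0.2, -12.9]
force: [0.4, -0.2, -0.3]
grip_width: 0.0004
grasp_force: 0.0
```

Run:
```python
from h import *
np.set_printoptions(precision=4,suppress=True)
wrist('w3')
```

```text
red [495.5 101.7] [ 27  28 601] world [ 0.5211 -0.1945  0.05  ] tool mm [ 90.5 142.   62.3]
red [242.6 205.2] [ 30  29 667] world [0.4828 0.0198 0.05  ] tool mm [  5.2 -58.3  62.6]
red [ 38.6 217.2] [ 16  22 271] world [0.5229 0.2601 0.05  ] tool mm [  -9.6 -301.4   62.6]
green [550.2 105.9] [ 22  26 463] world [ 0.5111 -0.2561  0.05  ] tool mm [ 94.6 204.3  62.3]
green [324.4 205.5] [ 30  32 734] world [ 0.4686 -0.0412  0.05  ] tool mm [ 5.   4.4 62.6]
green [ 72.8 216.2] [ 19  18 217] world [0.5118 0.2    0.05  ] tool mm [  -6.9 -240.4   62.6]
tcp [ 0.4649 -0.0358  0.1126] [179.9868   0.2341 -12.946 ] cam [ 0.5293 -0.0508  0.2749]
```

View pics/w3.png

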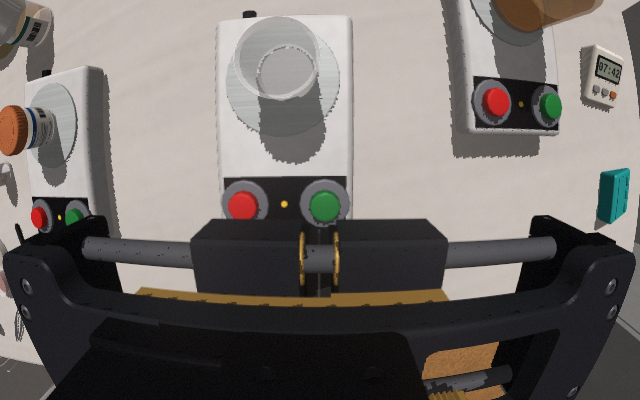

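Beaker ahead at (275,65), with its green key at (324,205), 5 mm ahead and 4 mm right of the fingertips. The jar's red key at (39,217) is clear of the fingers. I correct, go down and press.

Request:
arm_command(series="4.5 4 0 0 255;0 0 20 0 255;0 0 20 0 255;0 0 14 0 255;0 0 3 0 255;0 0 2 0 255;0 0 0 0 255;0 0 0 0 255;0 0 0 0 255")

```text
time_s: 9.25
tool_pos: [0.4711, -0.0411, 0.0563]
tool_rot: [-180.0, -0.1, -13.0]
force: [0.4, 0.1, 0.0]
grip_width: 0.0005
grasp_force: 0.0
```

Request:
arm_command(series="0 0 1 0 255;0 0 1 0 255;0 0 1 0 255;0 0 1 0 255;0 0 1 0 255;0 0 0 0 255;0 0 0 0 255;0 0 0 0 255")

```text
time_s: 9.92
tool_pos: [0.47, -0.041, 0.0501]
tool_rot: [180.0, 0.0, -13.0]
force: [-0.7, 0.6, 1.7]
grip_width: 0.0008
grasp_force: 0.8
```

Request:
arm_command(series="0 0 1 0 255;0 0 1 0 255;0 0 1 0 255;0 0 1 0 255;0 0 0.5 0 255;0 0 0 0 255;0 0 0 0 255;0 0 0 0 255")

```text
time_s: 10.58
tool_pos: [0.47, -0.0409, 0.0457]
tool_rot: [180.0, -0.0, -13.0]
force: [-1.5, -0.9, 4.9]
grip_width: 0.0007
grasp_force: 2.3
```

Request:
arm_command(series="0 0 0.5 0 255;0 0 0.5 0 255;0 0 0.5 0 255;0 0 0 0 255;0 0 0 0 255;0 0 0 0 255")

```text
time_s: 11.08
tool_pos: [0.4701, -0.041, 0.0452]
tool_rot: [180.0, 0.0, -13.0]
force: [-4.9, 1.7, 14.1]
grip_width: 0.0007
grasp_force: 7.0
```

Bottomed at 14 N, with the tip stalled at 45 mm. Lift off and draw back, staying high between the stirrers and the robot.

Request:
arm_command(series="0 0 -2 0 255;0 0 -3 0 255;0 0 -5 0 255;0 0 -15 0 255;0 0 -30 0 255;0 0 -40 0 255;0 0 -40 0 255;0 0 -30 0 255;0 0 0 0 255;0 0 0 0 255;0 0 0 0 255")

```text
time_s: 12.0
tool_pos: [0.4694, -0.0409, 0.2081]
tool_rot: [180.0, 0.1, -13.0]
force: [0.3, -0.0, 0.4]
grip_width: 0.0004
grasp_force: 0.0
```

Run:
```python
from h import *
np.set_printoptions(precision=4,suppress=True)
wrist('w4')
```

```text
red [447.2 110.4] [ 20  21 329] world [ 0.5211 -0.1958  0.05  ] tool mm [ 85.3 139.3 158. ]
red [260. 188.] [ 21  21 349] world [0.482  0.0205 0.05  ] tool mm [ -1.3 -62.7 158. ]
red [ 86.7 201.1] [ 15  18 205] world [0.5227 0.2623 0.05  ] tool mm [ -15.9 -307.5  158. ]
green [495.1 111.5] [ 19  20 292] world [ 0.5112 -0.2579  0.05  ] tool mm [ 89.7 202.1 158. ]
green [319.  187.5] [ 21  22 365] world [ 0.4682 -0.0412  0.05  ] tool mm [ -0.9   0.4 158.1]
green [121.7 202.1] [ 17  19 249] world [0.5074 0.201  0.05  ] tool mm [ -17.  -244.3  158. ]
tcp [ 0.4694 -0.0409  0.2081] [179.9838   0.0729 -12.9598] cam [ 0.5333 -0.0558  0.3705]
```

View pics/w4.png

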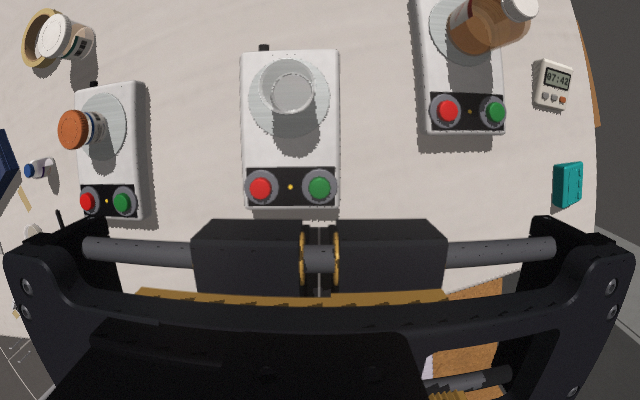

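The vessels stand on their plates (jar 75,130; beaker 287,88; bottle 490,28). The pressed keys at (87,201) and (319,188) are free, with the fingers 158 mm above the bench's key tops. I draw back a little more and hand in.

Request:
arm_command(series="0 0 -30 0 255;0 0 -30 0 255;0 0 -20 0 255;0 0 0 0 255;0 0 0 0 255;0 0 0 0 255")

```text
time_s: 12.55
tool_pos: [0.469, -0.0409, 0.2869]
tool_rot: [180.0, 0.2, -13.0]
force: [0.2, 0.7, -0.3]
grip_width: 0.0005
grasp_force: 0.0
```

```bash
python3 -c "
from cell import env
print(env.sign_off())"
```

```text
the job is handed in; nothing more can be done
None
```

I pressed the jar stirrer's red key right down and let it up, then the beaker stirrer's green key, and drew the arm back touching nothing; no other key was pressed, the vessels still stand on their plates, and the job was handed in at about 12.6 s.

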